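# Clear the lamp off the wire-length gauge and hold its sprung rod at the length mark

## Task

Lift the hand lamp by its handle off the bed of the wire-length gauge and set it down upright on the worktop, close beside the gauge but clear of it, without dropping it or knocking it over. Then grip the upright paddle of the gauge's sprung rod, pull it out until its pointer stands over the mark block, and hold it still there: the program finishes while the gripper is still holding the rod. Leave the other things on the worktop where they are.

Things in the scene. Friction and masses are not known exactly. Their poses are not given: they have to be found in the camera images.
- gauge: Wire-length gauge screwed to the worktop: aluminium bed 390 x 80 mm, 20 mm thick; a 22 mm steel tube lies lengthwise over one half (brackets 56 mm high). Origin on the worktop under the bed: bed from x = -190 to +200 mm, y = -40 to +40 mm. x is the direction in which the rod is pulled out (to the robot's right, +-20 degrees), z up. The tube ends at x = -53 mm.
- rod: Rod that slides out of the tube along the gauge's x (160 mm at most), an upright grey paddle on its end. Origin: grip centre of the paddle, 85 mm above the worktop. Paddle 12 mm thick (x), 40 mm wide (y), 39 to 105 mm above the worktop. Axes as the gauge's; pushed in (at the start) it is at gauge x = -15 mm. A spring pulls it back: 2.8 N at the start, 0.7 N more per 10 mm.
- pointer (a point): Pointer: thin steel bar (3 mm along x, 5 mm high) jutting sideways from the paddle's foot to the gauge's -y side (the robot's side), 42 mm above the worktop. This point on it is 53 mm to -y of the paddle's middle, at the same x, and moves with the rod.
- mark_top (a point): Middle of the top of the mark block, the length mark: a dark steel block 12 mm along the gauge's x, 14 mm along y, 34 mm high, fixed against the bed's side nearest the robot (-y). Axes as the gauge's. The pointer passes 5 mm above it and is at the mark when its middle is over the block's 12 mm. The rod must come out 95 to 135 mm.
- lamp: Black box-shaped hand lamp, about 0.4 kg, at first standing on the outer end of the gauge's bed in the paddle's way. Origin at the middle of its underside. Housing 100 mm long (x, towards the lens), 62 mm wide (y), 68 mm high; bow handle lengthwise over it, total height 115 mm.
- lamp_centre (a point): Centre of the same lamp, half-way up (57.5 mm above its underside). x along its length and handle. The middle of the handle's bar is 49.5 mm above this point: bar 86 mm long (x), 18 mm wide (y), 16 mm high, with 31 mm of air between it and the housing.
- contactor: Bystander: three-pole contactor, 74 x 45 x 75 mm, to the right; origin at the middle of its underside.
- junction_box: Bystander: white junction box, 68 x 68 x 41 mm, far right; origin at the middle of its underside.
- sensor_cap: Bystander: sensor under a clear cap, 56 mm wide, 50 mm high, far left; origin at the middle of its underside.
Mind the look-alikes: they are no part of the job. What is shaped like the lamp but red or yellow is not meant.

How it is judged (in metres and radians):
On the way, in this order (a step that is already met when the one before it is completed fails the run):
1. the lamp is lifted off the gauge's bed in the gripper (height (world z) of lamp_centre above 0.095 m and contact force between the fingers and lamp above 1 N and contact force between lamp and gauge below 0.1 N), for 0.1 s.
2. the lamp stands upright on the worktop beside the gauge, let go, the rod still pushed in (height (world z) of lamp_centre between 0.05 and 0.064 m and angle between lamp_centre's own z axis and vertical below 0.1 rad and contact force between lamp and gauge below 0.1 N and contact force between lamp and the fingers below 0.1 N and horizontal distance between lamp_centre and gauge below 0.45 m and linear speed of lamp below 0.03 m/s and x of rod in the frame of gauge below 0.03 m), for 0.2 s.
3. the rod is held by the fingers with its pointer over the mark block (x of pointer in the frame of mark_top between -0.0065 and 0.0065 m and contact force between the fingers and rod above 2 N and contact force between lamp and rod below 0.1 N and linear speed of rod below 0.02 m/s), for 0.3 s.
At the end, for the whole second after the job is handed in: The fingers hold the rod (over 2 N), still, its pointer within 6.5 mm of the mark block's middle along the pull; the lamp stands upright (0.1 rad) at rest on the worktop within 45 cm of the gauge's origin, touching neither gauge, rod nor fingers (all of step 3 and height (world z) of lamp_centre between 0.05 and 0.064 m and angle between lamp_centre's own z axis and vertical below 0.1 rad and contact force between lamp and gauge below 0.1 N and contact force between lamp and the fingers below 0.1 N and horizontal distance between lamp_centre and gauge below 0.45 m and linear speed of lamp below 0.03 m/s); the arm keeps its last pose, push and grip.
It fails at once if the lamp is knocked over (tilted by more than 0.6 rad) (angle between lamp_centre's own z axis and vertical above 0.6 rad).
It fails at once if the lamp is dropped (falls faster than 0.6 m/s out of the fingers, about 2 cm) (contact force between the fingers and lamp below 0.1 N and linear speed of lamp above 0.6 m/s).
It fails at once if a bystander (contactor, junction box, sensor cap) is shifted by more than 2 cm (distance of any of contactor, junction_box, sensor_cap from where it was at the start of the episode above 0.02 m).
It also fails if it takes over 48 s, if anything falls off the work surface, if the arm or the gripper's body presses on something with over 40 N, if the wrist force passes 120 N, or if a joint passes its speed limit or range.

## Robot

A 6-joint arm with a two-finger parallel gripper is mounted at the origin on a cart in front of the work surface, level with it; the furniture and walls round the work are solid. World frame = base frame: x ahead of the robot, y to its left, z up, the work surface at z = 0. Lengths are in mm, angles in rad, forces in N, time in s.
With the tool pointing down it reaches from about 275 to 850 mm from the base axis. Payload 5.2 kg.
Tool frame: the origin (TCP) lies midway between the tips of the shut fingers; the grasp point (between the pads) lies 19 mm behind it; z points along the fingers, y is the line along which they close (so a half turn about z gives the same grasp; the last joint's range is limited). The gripper opens to 85 mm and grips with 20 to 120 N. Pads are 22 mm wide; open, the fingers measure 114 mm over their backs; the gripper's body (76 mm by 85 mm) begins 54 mm behind the grasp point. The pads swing forward as they close: fully open they stand 13 mm farther back than shut.
Start: joints at [-1.471, 0.259, 1.535, -0, 1.348, -0.203], TCP at [164.028, -524.976, 206.31] pointing down, gripper open.
Joint ranges: [-3.14, 3.14], [-0.91, 2.08], [0.19, 2.58], [-1.22, 4.36], [0.22, 2.71], [-3.12, 3.12]. Speed limits (rad/s): [2.57, 2.57, 3.14, 3.14, 3.14, 3.14].

## Interface

Orientations are given as [roll, pitch, yaw] about the fixed x, y, z axes, in that order (R = Rz(yaw) Ry(pitch) Rx(roll)).
In Python, from workcell import status, camera, camera_model, arm, models gives the robot as it stands. The module is installed in compiled form; this text tells all that it offers.
- The arm moves only by the shell command python3 -m jog 'ROWS' [FORCE]. ROWS is JSON, a list of rows, each a list of 5 numbers: the shift along the tool's x, y, z in cm, then the turn about the tool's z in degrees, then the opening, from 0 (shut) to 1 (fully open). A call has exactly 10 rows; each row shifts and turns the commanded pose from where the row before left it, along the tool's axes as they then stand; what a row does not reach is not made up. A row lasts 1/8 s, in which the tool goes at most 62.5 mm and 10.7 degrees, less where a joint would pass 70% of its speed; a pose out of reach is approached as far as the arm can. A call with a gripper value outside its range is refused whole. The fingers move at their own pace and stop on an object; FORCE is the grip in N (left out, the last holds). Time passes only in rows, so rows that do not move let the fingers close, or fill a call up. It gives the time, the measured TCP pose, the force, the opening and the grip force at its end, in the units of the state.
- status.state(): the state, without advancing time (a new reading comes with each control period).
- camera(name): name is "scene" or "top" or "wrist"; returns the picture (480x640x3 uint8, blue, green, red); there is no depth.
- camera_model(name): a dict with "mtx" (3x3 intrinsics, pixels), "distortion" ([k1, k2, p1, p2, k3] as OpenCV has them; the pictures are not rectified), "R" (3x3) and "t" (3): a world point X has camera coordinates R X + t. Camera axes: x right, y down, z forward; pixel columns grow to the right and rows downward; lengths in mm; the calibration is good to about 2 mm. A picture is of the moment at which its call begins: read the wrist's pose just before it. camera_model takes no time and is no camera call; for the wrist camera it gives the pose at the moment of the call.
- arm.sign_off(): hands the job in; it is judged then, once.
Trained networks look in the newest picture that a camera, given by its name, has taken for a name from the list of things; names that differ only in an ending like _2 or _b are one class to them, and where a whole thing is asked for, a point or a joint stands for the part that bears it (a point fixed in the world has none). Each returns a list of dicts, best first, with "score" (0 to 1); they miss things now and then, are a little off and sometimes report something else, mostly with a low value. They report only what shows in the picture. A call takes as long as a camera call. They do not tell look-alikes from the thing itself.
- models.cut_out(camera, query): "region" (480x640 bool, what is visible of it) and "extent" ([left, top, width, height] in pixels, round what is visible of it).
The state is a dict: "time_s": time; "joints": joint angles; "qd": joint speeds; "joint_efforts": joint torques, N m; "tool_pos": TCP position; "ee_rot": TCP orientation; "wrist_force": force on the tool from outside, world axes, zero at the start; "wrist_torque": the same for the moment, N m; "gripper_width": finger opening in mm; "grip_force": force on a finger pad.
Only numpy, scipy, OpenCV 4.12 (cv2) and the standard library are available. Lean on these libraries where they do the work, as an engineer would, in place of code of your own. Each camera call takes 0.05 s, during which the arm holds its last target. There are 200 camera calls.

## Working session

There is one attempt and no reset: what is moved stays moved. The work goes in short steps, Python scripts to look and compute and a shell command to move; the robot and the scene stay as the last step left them, time stands still between calls to the robot, and variables do not carry over. Pictures are saved under pics/ and viewed, at most 10 in all, crops included, and the job is handed in when it is done.

```bash
mkdir -p pics
cat > h.py <<'E'
import numpy as np, cv2
from workcell import status, camera, camera_model, arm, models
def ray(cam,uv,m=None):
    m=m or camera_model(cam)
    p=cv2.undistortPoints(np.array(uv,float).reshape(-1,1,2),np.array(m["mtx"],float),np.array(m["distortion"],float)).reshape(-1,2)
    R=np.array(m["R"]);t=np.array(m["t"]).reshape(3)
    return -R.T@t, np.c_[p,np.ones(len(p))]@R
def onz(cam,uv,z,m=None):
    c,d=ray(cam,uv,m); return c+d*((z-c[2])/d[:,2])[:,None]
def proj(cam,X,m=None):
    m=m or camera_model(cam)
    return cv2.projectPoints(np.array(X,float).reshape(-1,1,3),cv2.Rodrigues(np.array(m["R"],float))[0],np.array(m["t"],float),np.array(m["mtx"],float),np.array(m["distortion"],float))[0].reshape(-1,2)
E
python3 - <<'E'
from h import *
for c in ("top","scene"):
    im=camera(c); cv2.imwrite(f"pics/{c}1.png",im)
    for q in ("lamp","gauge","rod","mark_top","pointer","contactor","junction_box","sensor_cap"):
        for r in models.cut_out(c,q)[:3]: 
            M=cv2.minAreaRect(np.argwhere(r["region"])[:,::-1].astype(np.float32))
            print(c,q,round(r["score"],2),r["extent"],np.round(M[0]),np.round(M[1]),round(M[2]))
s=status.state();print(s["time_s"],s["tool_pos"],s["ee_rot"])
E
```

```text
top lamp 0.94 [320.6, 304.3, 44.2, 39.0] [342. 324.] [28. 46.] 73
top lamp 0.72 [287.7, 202.5, 49.1, 42.3] [311. 224.] [30. 46.] 72
top lamp 0.67 [241.8, 300.4, 46.8, 53.0] [263. 325.] [47. 28.] 51
top gauge 0.78 [187.0, 202.6, 164.2, 81.6] [271. 244.] [ 38. 164.] 71
top rod 0.73 [251.3, 227.8, 16.2, 22.3] [259. 240.] [16. 19.] 12
top mark_top 0.37 [310.1, 246.0, 8.3, 9.4] [314. 249.] [5. 4.] 45
top pointer 0.48 [249.3, 229.9, 18.1, 20.3] [260. 240.] [15. 18.] 18
top contactor 0.78 [446.4, 270.3, 33.7, 35.6] [462. 286.] [24. 36.] 29
top contactor 0.53 [426.5, 179.9, 37.3, 27.6] [446. 192.] [30. 31.] 90
top contactor 0.46 [186.5, 199.1, 164.0, 83.4] [270. 243.] [ 36. 163.] 71
top junction_box 0.86 [428.2, 179.3, 34.0, 27.3] [446. 192.] [29. 30.] 90
top sensor_cap 0.96 [188.9, 160.2, 24.2, 25.9] [200. 172.] [25. 22.] 63
scene lamp 0.87 [280.4, 222.5, 46.5, 59.2] [302. 251.] [36. 59.] 39
scene lamp 0.77 [307.0, 318.1, 51.1, 49.1] [331. 342.] [52. 46.] 8
scene lamp 0.66 [370.9, 279.0, 21.3, 44.7] [378. 299.] [12. 44.] 18
scene gauge 0.62 [213.9, 244.6, 121.9, 119.8] [271. 297.] [ 43. 152.] 39
scene rod 0.69 [265.1, 271.5, 31.2, 31.1] [278. 286.] [29. 31.] 0
scene mark_top 0.57 [314.3, 268.0, 8.5, 7.9] [316. 275.] [11.  8.] 68
scene pointer 0.6 [262.2, 268.7, 30.9, 32.8] [276. 285.] [35. 25.] 81
scene junction_box 0.88 [358.3, 177.0, 36.1, 24.6] [374. 189.] [28. 28.] 45
scene junction_box 0.74 [262.0, 270.9, 22.5, 25.9] [273. 283.] [28. 16.] 83
scene sensor_cap 0.72 [160.9, 269.4, 22.4, 34.3] [172. 286.] [32. 25.] 90
0.9 [ 164.01687085 -524.99277271  206.33434677] [3.14154116e+00 3.99503385e-05 3.02817228e-01]
```

View pics/top1.png

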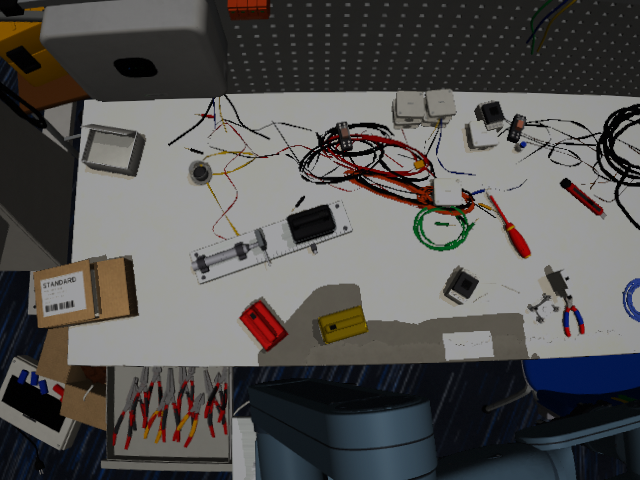

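View pics/scene1.png

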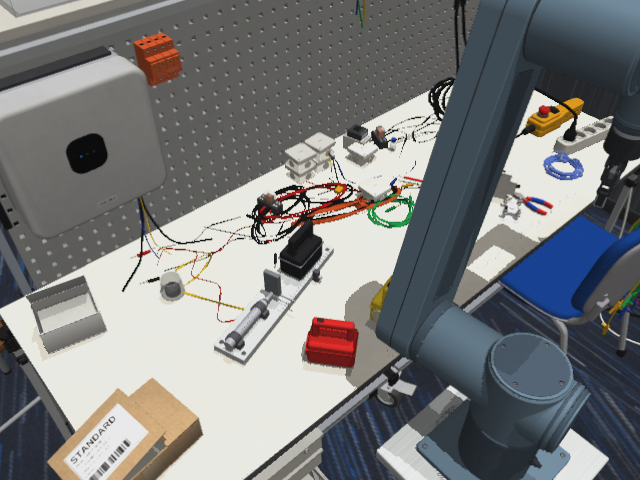

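The top view shows the black lamp at about (311,222) on the bed's right end. The paddle is at (259,240), the mark block at (314,248), and the red and yellow lamps at (263,325) and (343,324) are decoys. The worktop right and front of the gauge, around (390,260), is free.

Run:
```python
from h import *
camera("top")
g=max(models.cut_out("top","gauge"),key=lambda r:r["score"])
M=cv2.minAreaRect(np.argwhere(g["region"])[:,::-1].astype(np.float32))
print("gauge box",cv2.boxPoints(M).round(), onz("top",cv2.boxPoints(M),20).round())
L=[r for r in models.cut_out("top","lamp") if r["extent"][1]<260][0]
M=cv2.minAreaRect(np.argwhere(L["region"])[:,::-1].astype(np.float32)); b=cv2.boxPoints(M)
P=onz("top",b,88); print("lamp",P.round(),P.mean(0).round(), np.degrees(np.arctan2(*(P[1]-P[0])[1::-1])),np.degrees(np.arctan2(*(P[2]-P[1])[1::-1])))
print("paddle top",onz("top",[[259,240]],85).round(),"mark",onz("top",[[314,248]],34).round(),"free",onz("top",[[395,262]],0).round())
print("contactor",onz("top",[[462,286]],40).round(),"cam",ray("top",[[0,0]])[0])
m=camera_model("wrist");print("wristcam in world",ray("wrist",[[320,240]],m))
im=cv2.imread("pics/top1.png")[180:310,170:420]
cv2.imwrite("pics/crop1.png",cv2.resize(im,None,fx=3.2,fy=3.2,interpolation=cv2.INTER_CUBIC))
```

```text
gauge box [[187. 252.]
 [342. 200.]
 [352. 233.]
 [198. 285.]] [[ 541.  264.   20.]
 [ 663. -112.   20.]
 [ 581. -136.   20.]
 [ 461.  236.   20.]]
lamp [[609.  21.  88.]
 [640. -80.  88.]
 [574. -98.  88.]
 [544.   2.  88.]] [592. -39.  88.] -72.87230872654422 -163.90740528928453
paddle top [[556.  82.  85.]] mark [[544. -43.  34.]] free [[ 512. -239.    0.]]
contactor [[ 447. -391.   40.]] cam [ 331.85324437  -56.08194927 1344.63974662]
wristcam in world (array([ 243.63793278, -500.42542059,  374.55371012]), array([[-0.29937406, -0.09572699, -0.94935819]]))
```

View pics/crop1.png

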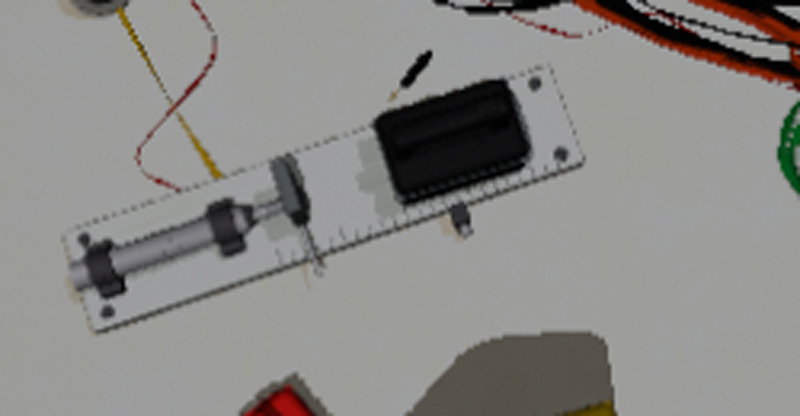

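The crop shows the bed's corners, the lamp's handle at (448,137) and the mark block at (460,218). This puts the gauge origin near (560,68) with yaw about -72°. I'll move above the lamp and turn the tool so it closes across the handle.

```bash
python3 -m jog '[[5,-3.1,-0.4,0,1],[5,-3.1,-0.4,0,1],[5,-3.1,-0.4,0,1],[5,-3.1,-0.4,0,1],[5,-3.1,-0.4,0,1],[5,-3.1,-0.4,0,1],[5,-3.1,-0.4,0,1],[5,-3.1,-0.4,0,1],[5,-3.1,-0.4,0,1],[5,-3.1,-0.4,0,1]]' 60 && python3 -m jog '[[5,-2.6,0,0,1],[0,0,0,-10,1],[0,0,0,-10,1],[0,0,0,-10,1],[0,0,0,-10,1],[0,0,0,-10,1],[0,0,0,-10,1],[0,0,0,-10,1],[0,0,0,-10,1],[0,0,0,-10.5,1]]'
python3 - <<'E'
from h import *
m=camera_model("wrist");im=camera("wrist");cv2.imwrite("pics/w1.png",im)
for r in models.cut_out("wrist","lamp")[:2]: print(r["score"],r["extent"])
for r in models.cut_out("wrist","mark_top")[:2]: print(r["score"],r["extent"])
s=status.state();print(s["time_s"],s["tool_pos"],s["ee_rot"],s["joints"])
E
```

```text
time_s: 2.3
tool_pos: [550.0, -78.3, 246.7]
ee_rot: [3.141, -0.0, 0.303]
wrist_force: [0.8, -1.5, -0.2]
gripper_width: 85.7
grip_force: 0.0
time_s: 3.55
tool_pos: [588.8, -40.3, 246.3]
ee_rot: [-3.141, -0.0, 1.888]
wrist_force: [0.3, 0.1, -0.2]
gripper_width: 85.3
grip_force: 0.0
0.75 [33.6, 1.3, 145.1, 39.8]
0.57 [0.1, 126.9, 120.3, 135.1]
0.69 [266.5, 175.3, 25.8, 13.4]
3.7 [588.81304295 -40.23243633 246.27426298] [-3.14155497e+00 -6.50676438e-05  1.87914815e+00] [-2.57102846e-01  3.09289197e-01  1.36833554e+00  3.49478240e-05
  1.46403459e+00 -5.65458393e-01]
```

View pics/w1.png

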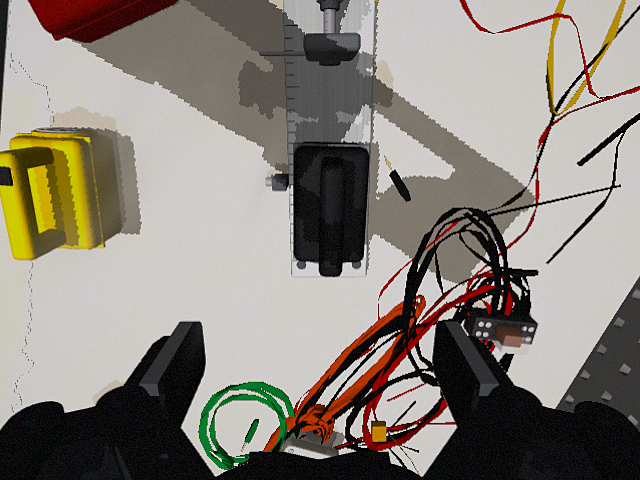

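The wrist view shows the handle bar from about (331,157) to (331,272), the mark block at (283,181), and the bed's end edge at y≈276 from x≈291 to 367.

Run:
```python
from h import *
m=camera_model("wrist")
H=onz("wrist",[[331,157],[331,273],[318,215],[344,215]],135,m);print("handle",H.round(1),H[:2].mean(0),np.degrees(np.arctan2(*(H[1]-H[0])[1::-1])))
B=onz("wrist",[[291,276],[367,276],[285,60],[375,60]],20,m);print("bed",B.round(1))
K=onz("wrist",[[283,181]],34,m);print("mark",K)
P=onz("wrist",[[332,35]],105,m);print("paddle",P)
s=status.state();t=s["tool_pos"];y=s["ee_rot"][2]
d=H[:2].mean(0)[:2]-t[:2];ax=np.array([np.cos(y),np.sin(y)]);ay=np.array([np.sin(y),-np.cos(y)])
print("tool shift",d@ax,d@ay,"yaw",np.degrees(y))
```

```text
handle [[582.2  10.5 135. ]
 [609.1 -71.3 135. ]
 [586.1 -31.3 135. ]
 [603.9 -25.6 135. ]] [595.65514677 -30.40196259 135.        ] -71.75501403700268
bed [[ 588.  -132.7   20. ]
 [ 665.3 -108.1   20. ]
 [ 523.4   67.8   20. ]
 [ 600.4   92.3   20. ]]
mark [[552.20529839 -34.83861792  34.        ]]
paddle [[558.76795132  86.50502961 105.        ]]
tool shift 7.290319561412879 9.502833229136078 yaw 107.66725789435492
```

```bash
python3 -m jog '[[0.7,1,0,0,1],[0,0,3,0,1],[0,0,3,0,1],[0,0,3,0,1],[0,0,3,0,1],[0,0,1.7,0,1],[0,0,0,0,1],[0,0,0,0,0],[0,0,0,0,0],[0,0,0,0,0]]' 60 && python3 -m jog '[[0,0,0,0,0],[0,0,0,0,0],[0,0,-0.5,0,0],[0,0,-0.5,0,0],[0,0,-1,0,0],[0,0,-1,0,0],[0,0,-1,0,0],[0,0,0,0,0],[0,0,0,0,0],[0,0,0,0,0]]'
```

```text
time_s: 4.95
tool_pos: [596.7, -30.7, 110.3]
ee_rot: [3.14, 0.001, 1.882]
wrist_force: [0.2, 0.0, 0.5]
gripper_width: 32.1
grip_force: 0.0
time_s: 6.2
tool_pos: [595.8, -30.4, 148.8]
ee_rot: [-3.141, -0.001, 1.882]
wrist_force: [0.5, -0.7, -0.1]
gripper_width: -0.1
grip_force: 0.0
```

Run:
```python
from h import *
im=camera("wrist");cv2.imwrite("pics/w2.png",im)
m=camera_model("wrist");s=status.state();print(s["time_s"],s["tool_pos"],s["gripper_width"],s["wrist_force"],proj("wrist",[s["tool_pos"]],m))
```

```text
6.25 [595.89608072 -30.46745498 148.8491877 ] 0.01807020580665333 [0.01543069 0.50539012 0.44070304] [[317.39516552 295.65714403]]
```

View pics/w2.png

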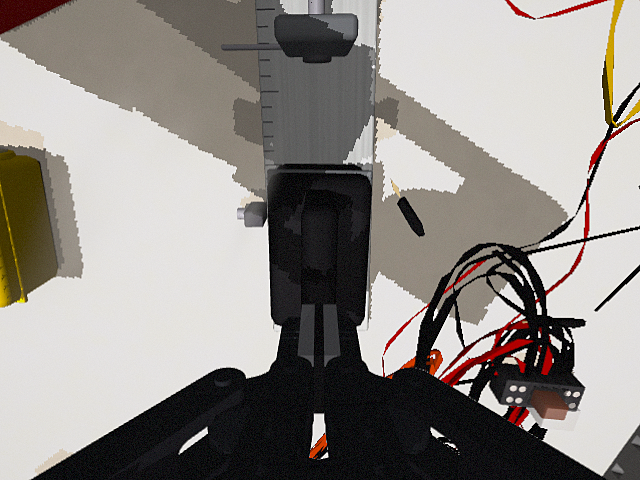

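The fingers closed on nothing. In this picture the lamp still stands, and the bar shows from about (320,205) to (320,302), partly hidden behind the fingertips. I'll triangulate it from both views.

Run:
```python
from h import *
m=camera_model("wrist")
print("H1 ends in view2",proj("wrist",[[582.2,10.5,135],[609.1,-71.3,135]],m).round())
print("view2 housing corners z88",onz("wrist",[[270,172],[370,170],[272,322]],88,m).round())
print("view2 handle start z135",onz("wrist",[[320,207]],135,m).round(), "z130", onz("wrist",[[320,207]],119,m).round())
im=cv2.imread("pics/w2.png")[130:360,200:440]
im=np.clip(im.astype(float)*3,0,255).astype(np.uint8)
a=cv2.resize(im,None,fx=1.65,fy=1.65)
im=cv2.imread("pics/w1.png")[110:340,210:450];im=np.clip(im.astype(float)*3,0,255).astype(np.uint8)
cv2.imwrite("pics/c2.png",np.hstack([cv2.resize(im,None,fx=1.65,fy=1.65),a]))
```

```text
H1 ends in view2 [[316. 197.]
 [318. 357.]]
view2 housing corners z88 [[555.   7.  88.]
 [609.  25.  88.]
 [583. -86.  88.]]
view2 handle start z135 [[585.   7. 135.]] z130 [[586.   3. 119.]]
```

View pics/c2.png

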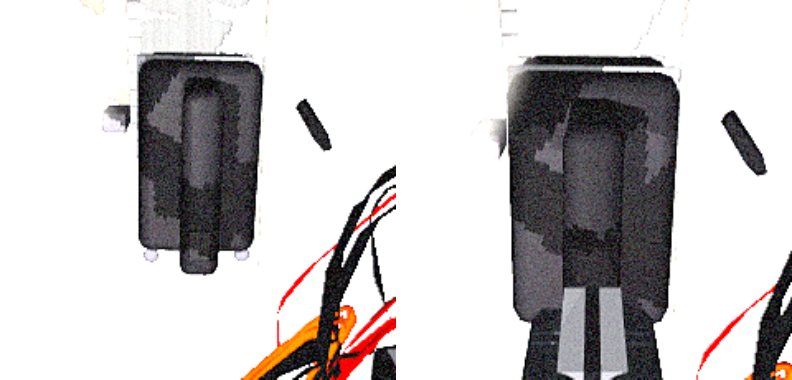

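The lamp hasn't moved and the bar is centred between the fingers. The pads must have slipped off the bar's rounded top, so I'll grip about 1 cm deeper.

```bash
python3 -m jog '[[0,0,0,0,1],[0,0,0,0,1],[0,0,0,0,1],[0,0,0,0,1],[0,0,0,0,1],[0,0,1.6,0,1],[0,0,1.6,0,1],[0,0,1.6,0,1],[0,0,0,0,0],[0,0,0,0,0]]' 70 && python3 -m jog '[[0,0,0,0,0],[0,0,0,0,0],[0,0,0,0,0],[0,0,0,0,0],[0,0,0,0,0],[0,0,0,0,0],[0,0,0,0,0],[0,0,0,0,0],[0,0,0,0,0],[0,0,0,0,0]]'
```

```text
time_s: 7.5
tool_pos: [596.4, -30.6, 101.3]
ee_rot: [3.142, 0.0, 1.882]
wrist_force: [-0.0, -1.3, 0.4]
gripper_width: 51.8
grip_force: 0.0
time_s: 8.75
tool_pos: [596.5, -30.8, 102.2]
ee_rot: [3.141, 0.001, 1.882]
wrist_force: [-0.4, -1.0, 5.3]
gripper_width: 15.5
grip_force: 69.3
```

```bash
python3 -m jog '[[0,0,-0.5,0,0],[0,0,-0.5,0,0],[0,0,-0.5,0,0],[0,0,-0.5,0,0],[0,0,-1,0,0],[0,0,-1,0,0],[0,0,-1,0,0],[0,0,0,0,0],[0,0,0,0,0],[0,0,0,0,0]]'
```

```text
time_s: 10.0
tool_pos: [595.8, -30.4, 150.8]
ee_rot: [-3.141, -0.001, 1.882]
wrist_force: [-0.5, -0.9, -4.0]
gripper_width: 15.8
grip_force: 68.6
```

```bash
python3 -m jog '[[-1,-0.6,0,0,0],[-2,-1.2,0,0,0],[-2.2,-1.3,0,0,0],[-2.5,-1.5,0,0,0],[-2.5,-1.5,0,0,0],[-2.3,-1.4,0,0,0],[-2,-1.2,0,0,0],[-1,-0.6,0,0,0],[0,0,0,0,0],[0,0,0,0,0]]' && python3 -m jog '[[0,0,0.5,0,0],[0,0,1,0,0],[0,0,1,0,0],[0,0,1,0,0],[0,0,1,0,0],[0,0,0.8,0,0],[0,0,0.5,0,0],[0,0,0.4,0,0],[0,0,0.2,0,0],[0,0,0,0,0]]'
```

```text
time_s: 11.25
tool_pos: [555.2, -205.8, 151.2]
ee_rot: [3.142, -0.001, 1.883]
wrist_force: [0.2, -0.2, -4.7]
gripper_width: 15.5
grip_force: 68.6
time_s: 12.5
tool_pos: [555.2, -206.6, 87.4]
ee_rot: [3.141, 0.0, 1.882]
wrist_force: [0.3, 0.2, -3.8]
gripper_width: 15.9
grip_force: 68.6
```

Run:
```python
from h import *
im=camera("top");s=status.state();print(s["time_s"],s["tool_pos"],s["wrist_force"])
im2=camera("scene")
a=cv2.resize(im[170:320,230:430],(400,300));b=cv2.resize(im2[180:330,250:450],(400,300))
cv2.imwrite("pics/p3.png",np.hstack([a,b]))
```

```text
12.55 [ 555.29129163 -206.64196022   87.49522704] [ 0.09794409 -0.04322433 -4.43414338]
```

View pics/p3.png

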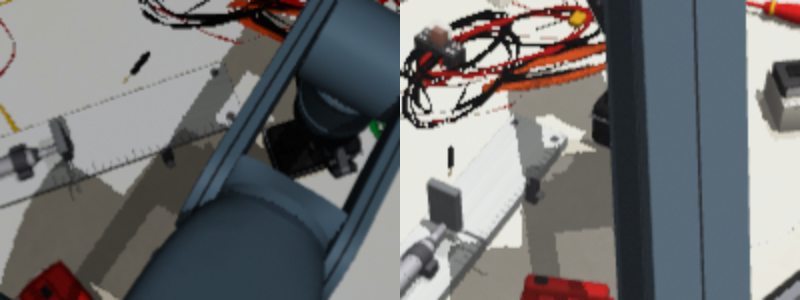

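The lamp is held clear of the gauge's right end (crop about (290,150)) and the bed is free. It still weighs on the wrist, so I'll lower it until contact.

```bash
python3 -m jog '[[0,0,0.1,0,0],[0,0,0.1,0,0],[0,0,0.1,0,0],[0,0,0.1,0,0],[0,0,0.05,0,0],[0,0,0,0,0],[0,0,0,0,0],[0,0,0,0,0],[0,0,0,0,0],[0,0,0,0,0]]'
```

```text
time_s: 13.85
tool_pos: [555.2, -206.6, 82.8]
ee_rot: [3.142, 0.0, 1.882]
wrist_force: [-0.5, 0.7, -3.8]
gripper_width: 15.5
grip_force: 68.6
```

```bash
python3 -m jog '[[0,0,0.1,0,0],[0,0,0.1,0,0],[0,0,0,0,0],[0,0,0,0,0],[0,0,0,0,0],[0,0,0,0,0],[0,0,0,0,0],[0,0,0,0,0],[0,0,0,0,0],[0,0,0,0,0]]'
```

```text
time_s: 15.1
tool_pos: [555.3, -206.6, 82.3]
ee_rot: [3.141, 0.001, 1.883]
wrist_force: [-3.6, 2.2, 5.9]
gripper_width: 15.5
grip_force: 69.8
```

```bash
python3 -m jog '[[0,0,0,0,1],[0,0,0,0,1],[0,0,0,0,1],[0,0,0,0,1],[0,0,0,0,1],[0,0,0,0,1],[0,0,-1,0,1],[0,0,-3,0,1],[0,0,-4,0,1],[0,0,-4,0,1]]'
python3 - <<'E'
from h import *
m=camera_model("wrist");im=camera("wrist");cv2.imwrite("pics/w4.png",im);s=status.state();print(s["time_s"],s["tool_pos"],s["joints"])
for q in ("pointer","mark_top","rod"):
  for r in models.cut_out("wrist",q)[:2]: print(q,r["score"],r["extent"])
E
```

```text
time_s: 16.35
tool_pos: [555.1, -206.6, 202.7]
ee_rot: [3.141, 0.0, 1.882]
wrist_force: [-0.2, -0.1, 0.2]
gripper_width: 85.5
grip_force: 0.0
16.4 [ 557.71882844 -208.01747822  209.09548884] [-5.44215009e-01  3.31283245e-01  1.42758498e+00 -2.40973346e-05
  1.37245015e+00 -8.55881783e-01]
mark_top 0.38 [378.8, 2.0, 111.6, 137.2]
```

View pics/w4.png

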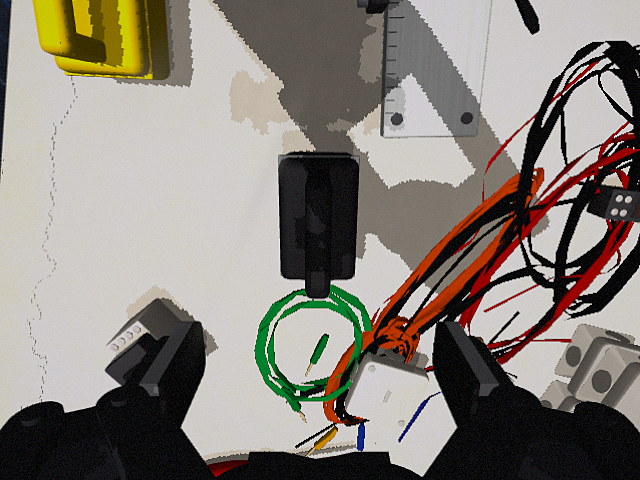

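The lamp stands upright at about (317,215), clear of the bed. Next I'll go above the paddle and turn back so the fingers close along the rod's axis.

```bash
python3 -m jog '[[4.6,1.6,0,0,1],[4.6,1.6,0,0,1],[4.6,1.6,0,0,1],[4.6,1.6,0,0,1],[4.6,1.6,0,0,1],[4.6,1.6,0,0,1],[0,0,0,10,1],[0,0,0,10,1],[0,0,0,10,1],[0,0,0,10,1]]' 80 && python3 -m jog '[[0,0,0,10,1],[0,0,0,10,1],[0,0,0,10,1],[0,0,0,10,1],[0,0,0,10,1],[0,0,0,0,1],[0,0,0,0,1],[0,0,0,0,1],[0,0,0,0,1],[0,0,0,0,1]]'
python3 - <<'E'
from h import *
m=camera_model("wrist");im=camera("wrist");cv2.imwrite("pics/w5.png",im);s=status.state();print(s["time_s"],s["tool_pos"],s["ee_rot"])
for q in ("pointer","mark_top","rod"):
  for r in models.cut_out("wrist",q)[:2]: print(q,r["score"],r["extent"])
E
```

```text
time_s: 17.8
tool_pos: [560.9, 85.7, 199.2]
ee_rot: [-3.139, 0.001, 1.179]
wrist_force: [0.4, -0.6, 0.7]
gripper_width: 85.4
grip_force: 0.0
time_s: 19.05
tool_pos: [562.0, 85.6, 200.8]
ee_rot: [3.142, -0.0, 0.312]
wrist_force: [-0.4, 0.5, -0.3]
gripper_width: 85.5
grip_force: 0.0
19.1 [562.00214482  85.55857573 200.86672423] [ 3.14154221e+00 -1.46621153e-04  3.11891016e-01]
pointer 0.9 [283.6, 191.6, 47.1, 90.8]
mark_top 0.71 [429.6, 251.4, 25.1, 21.9]
rod 0.78 [284.0, 194.4, 49.4, 70.5]
```

View pics/w5.png

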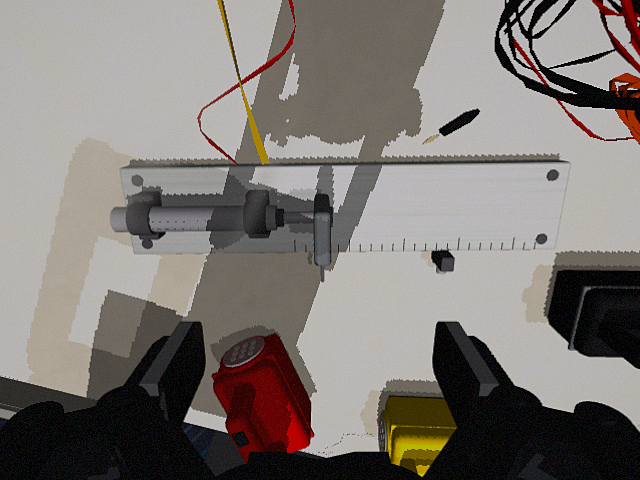

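The wrist view shows the paddle top at x≈322, y from 195 to 266, the pointer at (322,275), and the mark block's top face at about (447,262).

Run:
```python
from h import *
m=camera_model("wrist");s=status.state();t=s["tool_pos"];y=s["ee_rot"][2]
ax=np.array([np.cos(y),np.sin(y)]);ay=np.array([np.sin(y),-np.cos(y)])
B=onz("wrist",[[121,167],[570,161],[554,248],[135,254]],20,m)
print("bed yaw",[np.degrees(np.arctan2(*(B[b]-B[a])[1::-1])) for a,b in((0,1),(3,2))],"tool y",np.degrees(y)-90)
def rel(n,uv,z): 
    p=onz("wrist",uv,z,m)[:,:2]
    for q in p: print(n,q.round(1),"tool x,y",((q-t[:2])@ax).round(1),((q-t[:2])@ay).round(1))
rel("paddle top",[[322,197],[322,266]],105); rel("pointer",[[322,276]],42); rel("marktop",[[447,262]],34); rel("bed",[[121,167],[570,161],[554,248],[135,254]],20)
im=cv2.imread("pics/w5.png")[180:290,260:480]
cv2.imwrite("pics/c5.png",cv2.resize(np.clip(im.astype(float)*1.5,0,255).astype(np.uint8),None,fx=3.6,fy=3.6,interpolation=cv2.INTER_CUBIC))
```

```text
bed yaw [np.float64(-71.37258572379687), np.float64(-71.22699391581048)] tool y -72.14423605749398
paddle top [587.6  91.5] tool x,y 26.2 2.2
paddle top [540.3  76.1] tool x,y -23.5 2.3
pointer [507.1  64.9] tool x,y -58.6 2.8
marktop [551.2 -38.4] tool x,y -48.3 114.7
bed [542.  258.4] tool x,y 33.9 -170.7
bed [ 665.1 -107.1] tool x,y 39.1 215.0
bed [ 590.4 -132.5] tool x,y -39.9 216.3
bed [465.9 233.6] tool x,y -46.1 -170.4
```

View pics/c5.png

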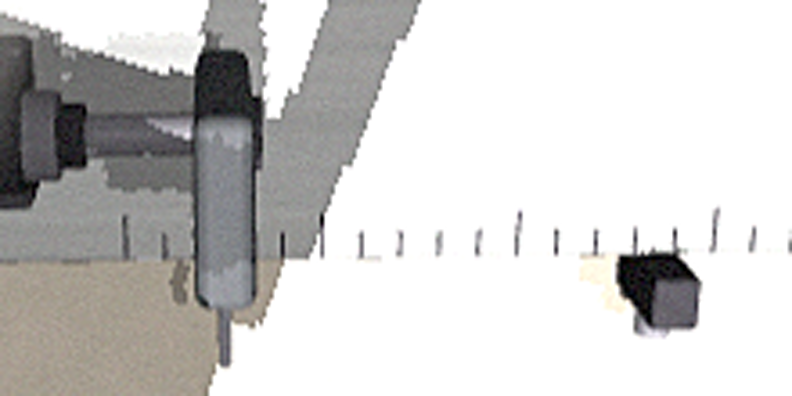

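```bash
python3 -m jog '[[-0.4,0.3,0,0,1],[0,0,3.5,0,1],[0,0,3.5,0,1],[0,0,3.5,0,1],[0,0,2.4,0,1],[0,0,1,0,1],[0,0,0,0,1],[0,0,0,0,0],[0,0,0,0,0],[0,0,0,0,0]]' 80 && python3 -m jog '[[0,0,0,0,0],[0,0,0,0,0],[0,0,0,0,0],[0,0,0,0,0],[0,0,0,0,0],[0,0,0,0,0],[0,0,0,0,0],[0,0,0,0,0],[0,0,0,0,0],[0,0,0,0,0]]'
```

```text
time_s: 20.5
tool_pos: [559.5, 81.5, 62.5]
ee_rot: [3.141, -0.001, 0.312]
wrist_force: [0.5, 0.2, -0.4]
gripper_width: 32.0
grip_force: 0.0
time_s: 21.75
tool_pos: [559.1, 81.9, 62.4]
ee_rot: [-3.141, -0.001, 0.312]
wrist_force: [-2.1, 1.9, 5.8]
gripper_width: 9.7
grip_force: 79.9
```

```bash
python3 -m jog '[[0,0.8,0,0,0],[0,1.2,0,0,0],[0,1.5,0,0,0],[0,1.6,0,0,0],[0,1.6,0,0,0],[0,1.6,0,0,0],[0,1.4,0,0,0],[0,1,0,0,0],[0,0.6,0,0,0],[0,0,0,0,0]]'
python3 - <<'E'
from h import *
m=camera_model("wrist");im=camera("wrist");s=status.state();print(s["time_s"],s["tool_pos"],s["gripper_width"],s["wrist_force"],s["grip_force"])
cv2.imwrite("pics/w6.png",im)
for q in ("pointer","mark_top","rod"):
  for r in models.cut_out("wrist",q)[:1]: print(q,r["score"],r["extent"])
b=np.clip(im[200:400,180:460].astype(float)*1.8,0,255).astype(np.uint8)
cv2.imwrite("pics/c6.png",cv2.resize(b,None,fx=2.8,fy=2.8,interpolation=cv2.INTER_CUBIC))
E
```

```text
time_s: 23.0
tool_pos: [594.6, -23.5, 62.4]
ee_rot: [-3.138, -0.003, 0.312]
wrist_force: [1.0, 12.0, 4.7]
gripper_width: 10.3
grip_force: 79.8
23.05 [594.57918101 -23.24455944  62.41792063] 10.055310922232705 [ 1.79476043 10.49596699  4.84741233] 79.82232928276062
pointer 0.86 [32.3, 242.7, 303.6, 152.6]
rod 0.6 [31.1, 244.6, 304.9, 145.8]
```

View pics/c6.png

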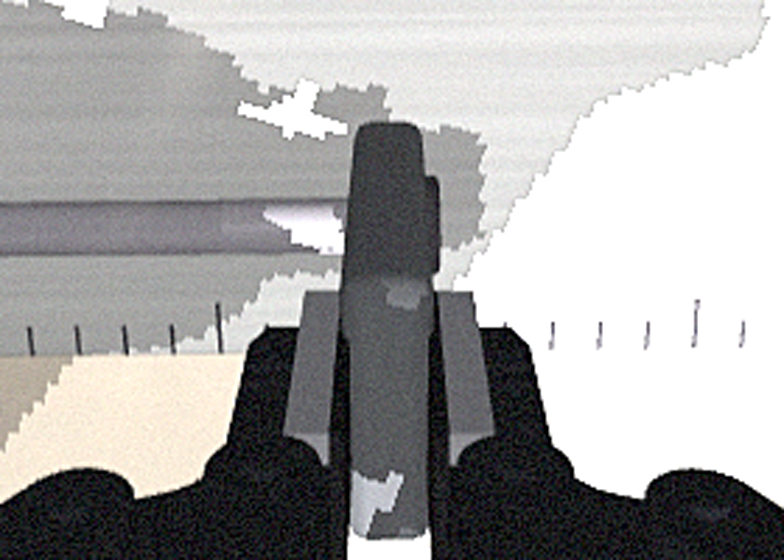

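The paddle is firmly between the pads, but the fingers hide the pointer and mark in this view. The paddle's foot is at crop (390,124) and the long ticks at (219,325) and (696,325). I'll check the position against the ticks and the TCP travel.

Run:
```python
from h import *
u6=lambda a,b:[180+a/2.8,200+b/2.8]
m=camera_model("wrist");g=np.array([np.cos(np.radians(-71.8)),np.sin(np.radians(-71.8))])
f=lambda uv,z:(onz("wrist",[uv],z,m)[:,:2]@g).round(1)[0]
print("v6 ticks",f(u6(219,325),20),f(u6(696,325),20),"foot",f(u6(389.5,124),39),"top",f(u6(390,530),105),"tcp",(status.state()["tool_pos"][:2]@g).round(1))
# view5: rebuild the camera pose by shifting with the tool (same orientation)
s=status.state();d=np.array([562.0,85.56,200.87])-s["tool_pos"]
m5=dict(m);m5["t"]=np.array(m["t"]).reshape(3)-np.array(m["R"])@d
u5=lambda a,b:[260+a/3.6,180+b/3.6]
f5=lambda uv,z:(onz("wrist",[uv],z,m5)[:,:2]@g).round(1)[0]
print("v5 ticks",[f5(u5(a,b),20) for a,b in((126,240),(321,235),(519,230),(715,228))],"paddle top",f5(u5(225.5,210),105),"pointer",f5(u5(225,350),42),"mark",f5(u5(675.5,303),34),
 "mark edges",f5(u5(653,303),34),f5(u5(698,303),34))
im=camera("scene")
b=np.clip(im[235:325,250:370].astype(float)*1.4,0,255).astype(np.uint8)
cv2.imwrite("pics/s7.png",cv2.resize(b,None,fx=6,fy=6,interpolation=cv2.INTER_CUBIC))
```

```text
v6 ticks 171.5 272.0 foot 207.8 top 207.9 tcp 207.5
v5 ticks [np.float64(71.5), np.float64(121.3), np.float64(171.8), np.float64(221.5)] paddle top 96.6 pointer 96.7 mark 208.7 mark edges 203.2 214.3
```

The ticks agree between views, with the pointer at 207.8 mm and the mark at 208.7 mm, about 1 mm apart. I'll nudge it 1 mm, settle and hand in.

```bash
python3 -m jog '[[0,0.1,0,0,0],[0,0,0,0,0],[0,0,0,0,0],[0,0,0,0,0],[0,0,0,0,0],[0,0,0,0,0],[0,0,0,0,0],[0,0,0,0,0],[0,0,0,0,0],[0,0,0,0,0]]' && python3 -c "
from h import *
g=np.array([np.cos(np.radians(-71.8)),np.sin(np.radians(-71.8))]);print(status.state()['tool_pos'][:2]@g)
print(arm.sign_off())"
```

```text
time_s: 24.5
tool_pos: [594.7, -23.8, 62.4]
ee_rot: [-3.138, -0.003, 0.312]
wrist_force: [1.5, 11.2, 5.2]
gripper_width: 10.3
grip_force: 79.8
208.36136694906344
the job is handed in; nothing more can be done
None
```

The job is handed in: the lamp stands upright on the worktop, clear of the gauge, and the gripper holds the rod with its pointer about 1 mm or less from the mark by my measurement; no verdict came back, I viewed 11 pictures against the limit of 10, and the first grip on the lamp closed empty before the second held.

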